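# Feed the grinder slide down by one turn of its hand wheel

## Robot

A 6-joint arm with a two-finger parallel gripper is mounted at the origin on the work surface. World frame = base frame: x ahead of the robot, y to its left, z up, the work surface at z = 0. Lengths are in m, angles in degrees, forces in N, time in s.
With the tool pointing down it reaches from about 0.375 to 0.75 m from the base axis. Payload 9 kg.
Tool frame: the origin (TCP) lies where the fingers leave the gripper's body, on its centre line; the fingertips stand 73 mm ahead of it and the grasp point (between the pads) lies 54 mm ahead of it (robot.tip_reach is the distance from the TCP to the fingertips, in m); z points along the fingers, y is the direction in which the jaws open and shut (so a half turn about z gives the same grasp; the last joint's range is limited). The gripper opens to 85 mm and grips with 20 to 120 N. Pads are 22 mm wide; open, the fingers measure 114 mm over their backs; the gripper's body (76 mm by 85 mm) begins 54 mm behind the grasp point. The pads swing forward as they close: fully open they stand 13 mm farther back than shut.
Start: joints at [62.355, 5.964, 5.575, 89.605, 0, 77.527], TCP at [0.157, 0.579, 0.304] pointing down, gripper open.
Joint ranges: [-171.21, 171.21], [-48.23, 106.86], [-62.78, 66.21], [-105.2, 120.99], [-86.42, 89.51], [-180, 180]. Speed limits (degrees/s): [127.2, 127.2, 147.25, 180, 180, 180].

## Interface

Orientations are given as [roll, pitch, yaw] about the fixed x, y, z axes, in that order (R = Rz(yaw) Ry(pitch) Rx(roll)).
In Python, from plant import robot gives the robot as it stands. Calls block until the motion is done:
- robot.move_pose(position, orientation): joint-space move of the TCP to a pose.
- robot.line_to(position, vel=0.15, rotation=None, guard=None): straight line of the TCP; rotation=None keeps the orientation; vel is the mean speed in m/s. With guard (N) it stops when the force on the tool has changed by that much, and returns True; else False.
- robot.goto_joints(angles): joint-space move.
- robot.set_gripper(opening): finger opening in m; the grip force is fixed at half the most; returns when the fingers have stopped.
- robot.pause(seconds).
- robot.ik(position, orientation): joint angles nearest the present ones, or None.
- robot.observe(): the state.
- robot.grab_frame(name): name is "scene" or "top"; returns the picture (384x512x3 uint8, blue, green, red); there is no depth.
- robot.get_calibration(name): a dict with "vertical_fov" (degrees; the focal length in pixels is half the picture's height over the tangent of half this angle, whatever the lens; pixels are square), "cx", "cy" (the principal point, pixels), "rvec" (rotation vector, rad) and "tvec" (3), from world to camera coordinates, as OpenCV has them. Camera axes: x right, y down, z forward; pixel columns grow to the right and rows downward; lengths in m; the calibration is good to about 2 mm. A picture is of the moment at which its call begins. get_calibration takes no time and is no camera call.
A pose or a line that the arm cannot do raises robot.IKError and nothing moves.
- robot.job_done(): hands the job in, once; it reports no verdict.
The state is a dict: "time": time; "q": joint angles; "qvel": joint speeds; "joint_torque": joint torques, N m; "tool_pos": TCP position; "tcp_rot": TCP orientation; "ft_force": force on the tool from outside, world axes, zero at the start; "torque": the same for the moment, N m; "gripper_width": finger opening in m.
Only numpy, scipy, OpenCV 4.12 (cv2) and the standard library are available. Lean on these libraries where they do the work, as an engineer would, in place of code of your own. Each camera call takes 0.05 s, during which the arm holds its last target.

## Task

The straight grinder on the vertical slide stands one turn of the feed screw too high above the weld on the clamped tube. Push the hand wheel on top of the slide round by its upright handle with the outside of the fingers, clockwise as seen from above, through exactly one full turn, so that the handle is back where it started, then let go and stand clear. Only push the handle, do not grip it, and leave the loose things on the bench where they are.

Things in the scene. Friction and masses are not known exactly. Their poses are not given: they have to be found in the camera images.
- handwheel (a joint): Angle of the hand wheel (rad), growing clockwise as seen from above; one full turn is 6.283. It starts anywhere from -2.4 to 2.4, has no stops within reach and no detent; steady friction of about 0.22 N m (about 3.5 N at the handle) keeps it wherever it is left. It turns about the vertical axis through wheel_centre and does not rise or sink; each turn lowers the grinder by 4 mm.
- wheel_centre (a point): Centre of the hand wheel, on its vertical axis, 219 mm above the bench, 2 mm above the top of the rim. The wheel is bare aluminium, lies level, 140 mm across over a round rim 16 mm thick, with three spokes, and is the topmost part of the slide: the rim's top is at 217 mm, and a 14 mm wide screw head in the hub reaches 225 mm. Nothing but the handle stands above that.
- handle: The upright handle of the wheel: a black round grip 22 mm in diameter at its thickest and 56 mm tall, standing on the rim at the end of one spoke, its axis 62 mm from the wheel's axis; it revolves freely on its own pin, so its yaw says nothing. Origin at the centre of its foot, 219 mm above the bench; its top is at 275 mm.
- slide: The grey vertical slide, fixed to the bench; origin at bench height below the wheel's axis, x towards the side where the carriage with the black straight grinder (lying level along the slide's y, 70 to 135 mm above the bench) is. Base plate from -110 to 200 mm along x and -190 to 120 mm along y; column 180 mm tall under the wheel. A low blue vice on the base plate holds a square steel tube under the grinder's stone.
- spanner: Loose steel open-ended spanner lying on the bench, 160 mm long; origin on its underside. Leave it alone.
- disc: Loose dark grinding disc lying on the bench, 115 mm across with a 22 mm hole, 6 mm thick; origin at the centre of its underside. Leave it alone.
- offcut: Loose offcut of square steel tube standing on end on the bench, 36 x 36 mm, 60 mm tall; origin at the centre of its underside. Leave it alone.
- can: Loose grey metal can standing on the bench, 52 mm in diameter, 130 mm tall; origin at the centre of its underside. Leave it alone.

How it is judged:
By the outcome, as a careful person would: the job done as asked, in the order asked, and still so for the second after the job is handed in, with the robot touching nothing.
It also fails if it takes over 58 s, if anything falls off the work surface, if the arm or the gripper's body presses on something with over 40 N, if the wrist force passes 120 N, or if a joint passes its speed limit or range.

## Working session

There is one attempt and no reset: what is moved stays moved. The work goes in short steps, each a Python script; the robot and the scene stay as the last script left them, time stands still between calls to the robot, and variables do not carry over. Pictures are saved under pics/ and viewed, and the job is handed in when it is done.

```bash
mkdir -p pics; ls; python3 - <<'E'
from plant import robot
import cv2
for n in("scene","top"):
    f=robot.grab_frame(n); cv2.imwrite(f"pics/{n}0.png",f); print(n,robot.get_calibration(n))
s=robot.observe();print(s)
E
```

```text
pics
scene {'vertical_fov': 44.47325519806666, 'cx': 256.3822230884905, 'cy': 191.39302080657916, 'rvec': array([ 2.35878268,  0.55778964, -0.23702124]), 'tvec': array([-0.49768728, -0.03940517,  1.50803185])}
top {'vertical_fov': 53.054685582028505, 'cx': 256.45776164365907, 'cy': 200.14785264206253, 'rvec': array([ 2.08772534, -2.14523631,  0.176734  ]), 'tvec': array([0.06831514, 0.52841191, 0.99118426])}
{'time': 0.1, 'q': array([6.23541564e+01, 5.99585801e+00, 5.53091005e+00, 8.96056775e+01,
       4.27501141e-04, 7.75261625e+01]), 'qvel': array([-0.0758295 ,  0.03153989,  0.03889936, -0.00955731,  0.07576983,
       -0.01432991]), 'joint_torque': array([ 7.27541381e-03, -5.58207929e+01,  5.04721141e+01,  1.31829316e-02,
       -2.89455274e-04,  3.86309114e-05]), 'tool_pos': array([0.1569193 , 0.57888595, 0.30318747]), 'tcp_rot': array([-1.79931134e+02, -1.56720713e-02,  1.64827984e+02]), 'ft_force': array([ 0.02429463, -0.01835908, -0.9781058 ]), 'torque': array([-0.04712061, -0.02168363,  0.07072015]), 'gripper_width': 0.08566567739301043}
```

View pics/scene0.png

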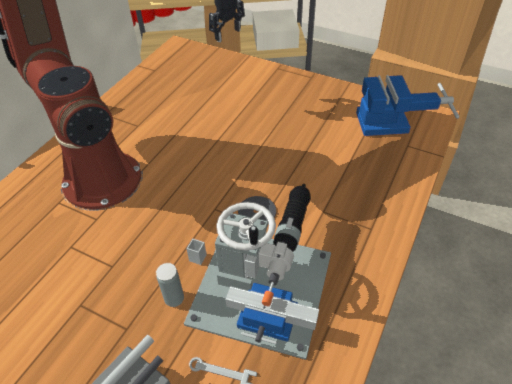

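View pics/top0.png

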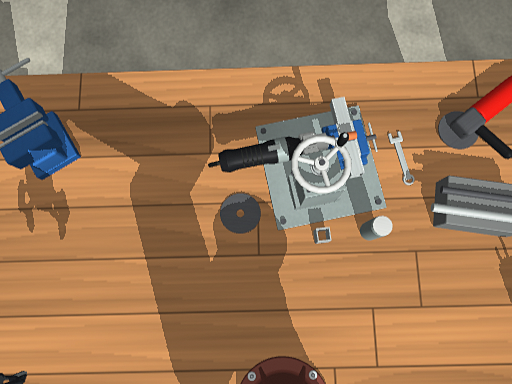

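The scene view shows the white wheel at about (246,226) with a black handle near (253,236). The top view shows the wheel at about (321,164) and the handle top near (343,139). I'll zoom in and measure.

```bash
cat > h.py <<'E'
import cv2,numpy as np
from plant import robot
def cal(n):
    c=robot.get_calibration(n); f=192/np.tan(np.radians(c["vertical_fov"]/2))
    K=np.array([[f,0,c["cx"]],[0,f,c["cy"]],[0,0,1]]);R=cv2.Rodrigues(c["rvec"])[0]
    return K,R,np.array(c["tvec"]).ravel()
def ray(n,uv):
    K,R,t=cal(n); d=R.T@np.linalg.inv(K)@np.array([*uv,1.]); return -R.T@t,d
def onz(n,uv,z):
    o,d=ray(n,uv); return o+d*(z-o[2])/d[2]
def proj(n,P):
    K,R,t=cal(n); p=K@(R@np.array(P)+t); return p[:2]/p[2]
E
python3 - <<'E'
from h import *
for n,(x,y,w,h) in dict(scene=(200,180,120,90),top=(260,95,130,98)).items():
    f=cv2.imread(f"pics/{n}0.png")[y:y+h,x:x+w]
    cv2.imwrite(f"pics/{n}0z.png",cv2.resize(f,None,fx=6,fy=6,interpolation=cv2.INTER_CUBIC))
# rim mask
for n,(x0,x1,y0,y1) in dict(scene=(212,282,195,255),top=(285,360,125,200)).items():
    f=cv2.imread(f"pics/{n}0.png"); m=(f.min(2)>190).astype(np.uint8)
    mm=np.zeros_like(m); mm[y0:y1,x0:x1]=m[y0:y1,x0:x1]
    k,l,s,c=cv2.connectedComponentsWithStats(mm)
    for i in range(1,k):
        if s[i,4]>60: print(n,s[i],c[i])
    i=1+np.argmax(s[1:,4]); 
    cs,_=cv2.findContours((l==i).astype(np.uint8),cv2.RETR_EXTERNAL,cv2.CHAIN_APPROX_NONE)
    hull=cv2.convexHull(max(cs,key=len)); e=cv2.fitEllipse(max(cs,key=len));print(e,cv2.fitEllipse(hull)); print(onz(n,e[0],.209))
E
```

```text
scene [217 203  56  45 528] [244.72537879 224.2405303 ]
scene [224 218  26  10  93] [237.31182796 222.89247312]
((243.87196350097656, 224.96876525878906), (41.735897064208984, 52.483741760253906), 87.41014862060547) ((244.37847900390625, 224.7289581298828), (44.25600814819336, 56.15359115600586), 79.61666870117188)
[ 0.58127748 -0.10168237  0.209     ]
top [ 293  137   67   57 1401] [328.47680228 163.11634547]
((325.9971008300781, 163.63644409179688), (50.46831130981445, 63.77608108520508), 76.57948303222656) ((327.60028076171875, 162.82737731933594), (58.433624267578125, 73.30066680908203), 76.59532165527344)
[ 0.58158665 -0.11174247  0.209     ]
```

View pics/scene0z.png

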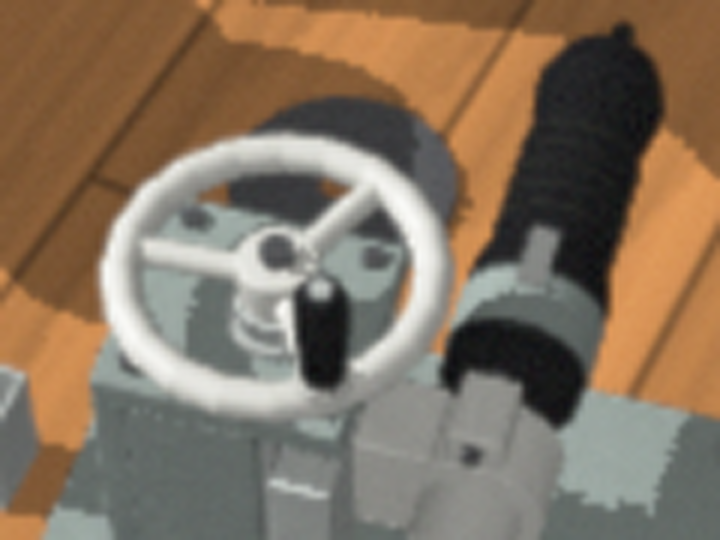

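View pics/top0z.png

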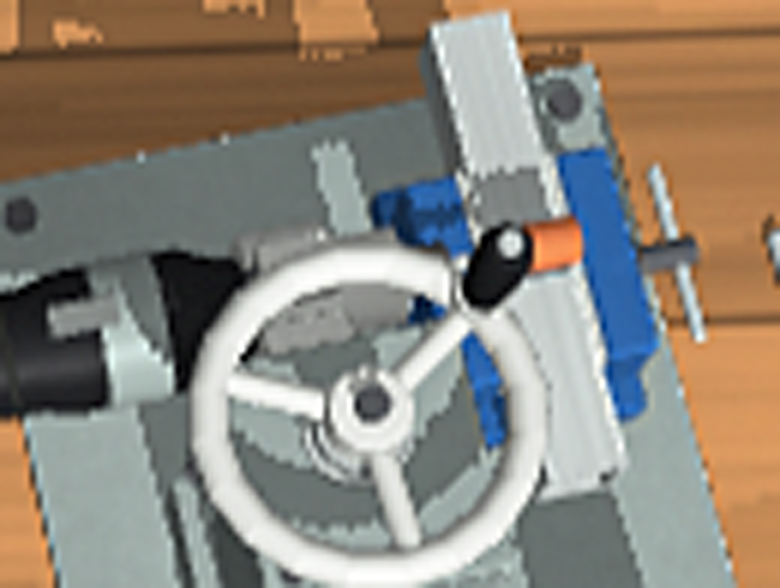

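The wheel's outer bounds, the screw head and the silver handle top are all sharp in both zooms. I'll cast rays through them and triangulate.

```bash
python3 - <<'E'
from h import *
def z(n,u,v): 
    x,y=dict(scene=(200,180),top=(260,95))[n]; return ((u+.5)/6+x-.5,(v+.5)/6+y-.5)
def tri(a,b):
    (o1,d1),(o2,d2)=ray("scene",a),ray("top",b)
    A=np.stack([d1,-d2],1); s,_,_,_=np.linalg.lstsq(A,o2-o1,rcond=None)
    p,q=o1+s[0]*d1,o2+s[1]*d2; return (p+q)/2,np.linalg.norm(p-q)
print("rim",onz("scene",z("scene",276,275),.209),onz("top",z("top",370,416),.209))
print("screw",onz("scene",z("scene",277,250),.225),onz("top",z("top",372,404),.225),tri(z("scene",277,250),z("top",372,404)))
print("htop",onz("scene",z("scene",321,288),.275),onz("top",z("top",510,243),.275),tri(z("scene",321,288),z("top",510,243)))
print("foot",onz("scene",z("scene",322,383),.219),onz("top",z("top",482,297),.219))
for n,u,v in(("disc",240,213),("can",378,227),("offcut",323,236)):print(n,onz("top",(u,v),{"disc":.006,"can":.13,"offcut":.06}[n]))
E
```

```text
rim [ 0.58553238 -0.10107511  0.209     ] [ 0.58125613 -0.1007521   0.209     ]
screw [ 0.58643069 -0.10076109  0.225     ] [ 0.58144985 -0.09919986  0.225     ] (array([ 0.58376794, -0.0989919 ,  0.22092425]), np.float64(0.0028625439073902636))
htop [ 0.62889467 -0.14331402  0.275     ] [ 0.62578704 -0.14414353  0.275     ] (array([ 0.62740491, -0.14355194,  0.27380719]), np.float64(0.0029088446246834225))
foot [ 0.6290202  -0.14549606  0.219     ] [ 0.62448199 -0.14475158  0.219     ]
disc [0.50286994 0.10170361 0.006     ]
can [ 0.43963602 -0.24272885  0.13      ]
offcut [ 0.42741037 -0.11830796  0.06      ]
```

Both views agree. The centre is about (0.5835, -0.1005). The handle is at radius 61.5 mm (expected 62) and bearing about -44.7°. The triangulated heights, 0.221 for the screw head and 0.274 for the handle top, also match.

The plan is to keep the yaw fixed with the gripper shut, touch the handle from its counter-clockwise side, then follow the full circle back to the touch pose.

```bash
python3 - <<'E'
from h import *
C=np.array([.5835,-.1005]); r=.062
def P(a,z): return [C[0]+r*np.cos(np.radians(a)),C[1]+r*np.sin(np.radians(a)),z]
ori=[180,0,135]; zt=.240+robot.tip_reach
print(robot.tip_reach,[np.round(robot.ik(P(a,zt),ori),1).tolist() for a in(0,-90,-180,-270)])
robot.set_gripper(0.0)
robot.move_pose(P(5,zt+.08),ori)
robot.line_to(P(5,zt),vel=.1)
s=robot.observe();print(s["time"],s["tool_pos"],s["tcp_rot"],s["ft_force"],s["gripper_width"],s["q"])
for n in("scene","top"):
    f=robot.grab_frame(n); x,y=(180,130) if n=="scene" else (250,80)
    cv2.imwrite(f"pics/{n}1z.png",cv2.resize(f[y:y+130,x:x+150],None,fx=4.5,fy=4.5,interpolation=cv2.INTER_CUBIC))
E
```

```text
0.0726 [[-20.3, 15.7, 17.4, 91.6, 0.0, 24.7], [-27.9, 7.1, 7.7, 90.6, 0.0, 17.1], [-25.0, -6.0, -5.5, 90.5, 0.0, 20.0], [-16.6, 3.4, 3.8, 90.4, 0.0, 28.4]]
4.7583 [ 0.64547135 -0.09514128  0.31350292] [1.79970330e+02 6.10932194e-02 1.35003206e+02] [ 0.34485031 -0.03225818 -0.16310952] 0.00022813174362713745 [-1.98425183e+01  1.55006307e+01  1.71956765e+01  9.16271349e+01
  8.87980375e-04  2.51542608e+01]
```

View pics/scene1z.png

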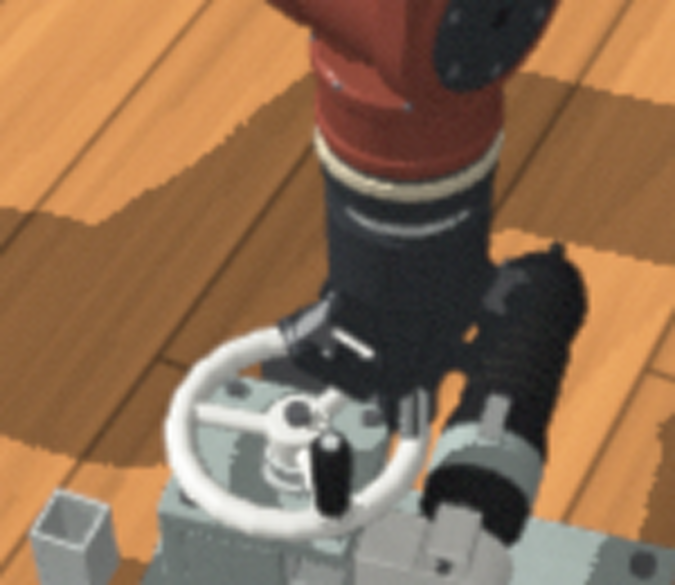

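View pics/top1z.png

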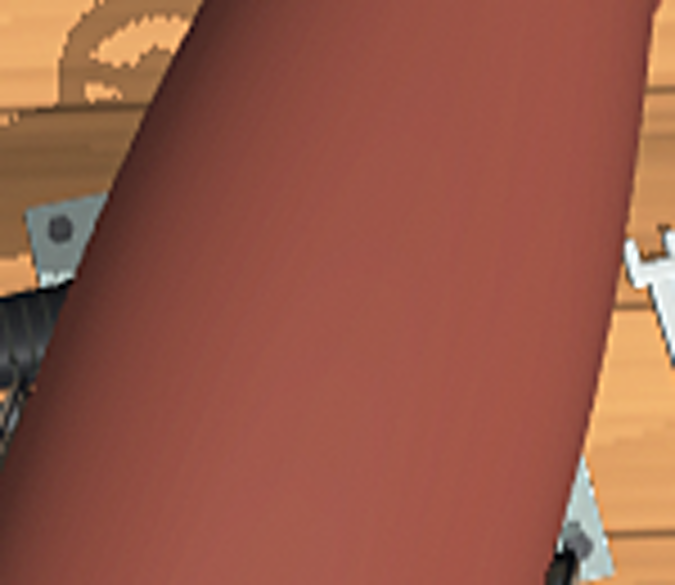

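The scene view shows the shut fingers ending near (408,430) in the zoom, to the right of the handle at (335,470). A grey linkage part shows at (310,320), and the top view is blocked by the arm. I'll project known tool points to check where the wide linkage sits relative to the handle top.

```bash
python3 - <<'E'
from h import *
t=np.array([.6455,-.0951,.3135]); y=np.array([np.cos(np.pi/4),np.sin(np.pi/4),0]);x=np.array([-y[1],y[0],0])
def q(p): return np.round((proj("scene",p)-[180,130]+.5)*4.5).astype(int).tolist()
for nm,p in dict(tcp=t,tip=t-[0,0,.0726],mid=t-[0,0,.04],yp=t+.04*y,ym=t-.04*y,xp=t+.04*x,xm=t-.04*x,yp3=t+.04*y-[0,0,.03],ym3=t-.04*y-[0,0,.03]).items(): print(nm,q(p))
E
```

```text
tcp [406, 333]
tip [405, 426]
mid [406, 385]
yp [484, 313]
ym [327, 354]
xp [379, 274]
xm [434, 395]
yp3 [482, 352]
ym3 [328, 393]
```

```bash
python3 - <<'E'
from h import *
f=robot.grab_frame("scene")[185:245,215:300]
f=cv2.convertScaleAbs(cv2.resize(f,None,fx=9,fy=9,interpolation=cv2.INTER_CUBIC),alpha=1.6,beta=30)
cv2.imwrite("pics/s2.png",f)
E
```

```text
(no output)
```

View pics/s2.png

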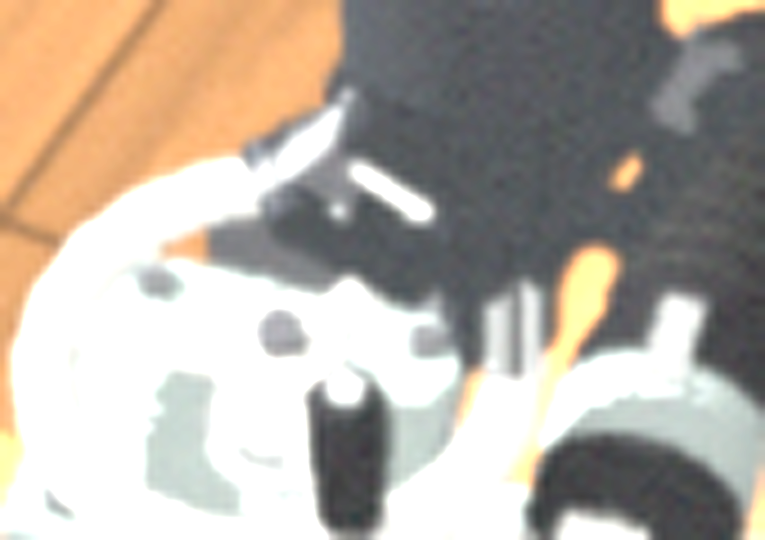

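The linkage's lower edge, about 25 mm from the centre line, comes down to roughly z = 0.275–0.287, just above the handle top at 0.275. I'll raise the tool 12 mm so only the finger ends touch the handle, with 23 mm of overlap. Then I'll approach until it touches.

```bash
cat >> h.py <<'E'
C=np.array([.5835,-.1005]); r=.062; ZT=.252+.0726
def P(a,z=ZT): return [C[0]+r*np.cos(np.radians(a)),C[1]+r*np.sin(np.radians(a)),z]
E
python3 - <<'E'
from h import *
import json
robot.line_to(P(5),vel=.05); robot.line_to(P(-6),vel=.05)
f0=robot.observe()["ft_force"]
a=-6
while a>-40:
    a-=1.5
    hit=robot.line_to(P(a),vel=.01,guard=1.5)
    s=robot.observe(); print(a,hit,round(s["time"],2),np.round(s["tool_pos"],4),np.round(s["ft_force"]-f0,2))
    if hit: break
p=s["tool_pos"]; print(np.degrees(np.arctan2(p[1]-C[1],p[0]-C[0])))
f=robot.grab_frame("scene")[170:260,200:320]
cv2.imwrite("pics/s3.png",cv2.resize(f,None,fx=6,fy=6,interpolation=cv2.INTER_CUBIC))
E
```

```text
-7.5 False 6.0 [ 0.645  -0.1085  0.3246] [-0.78 -0.2   0.56]
-9.0 False 6.31 [ 0.6447 -0.1103  0.3246] [-0.97 -0.22 -0.  ]
-10.5 False 6.62 [ 0.6444 -0.1119  0.3246] [-0.46  0.12  0.12]
-12.0 False 6.92 [ 0.6441 -0.1135  0.3246] [ 0.27 -0.56  0.46]
-13.5 False 7.23 [ 0.6438 -0.1151  0.3246] [-1.07 -1.01  0.12]
-15.0 False 7.54 [ 0.6434 -0.1166  0.3246] [-0.6  -0.79  0.33]
-16.5 False 7.85 [ 0.6429 -0.1182  0.3246] [-1.18 -0.62  0.42]
-18.0 False 8.16 [ 0.6425 -0.1197  0.3246] [-0.18 -0.6  -0.26]
-19.5 False 8.47 [ 0.6419 -0.1213  0.3246] [0.22 0.03 1.14]
-21.0 False 8.78 [ 0.6414 -0.1228  0.3246] [-0.76 -0.54  0.48]
-22.5 True 9.0 [ 0.6409 -0.1239  0.3242] [0.14 0.46 1.02]
-22.226641599881
```

View pics/s3.png

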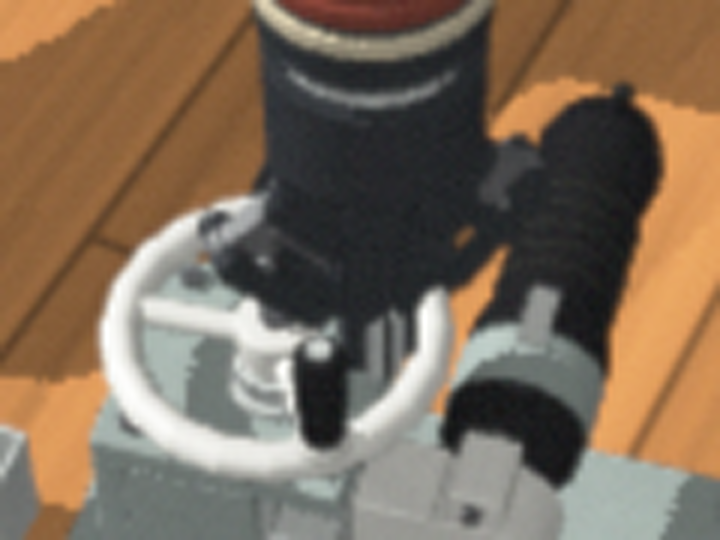

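The handle top is unmoved at (253.3,228), and the trigger is within the 1 N force noise, so contact is not certain. I'll creep on with averaged forces, expecting about 3.5 N along the push at real contact.

```bash
python3 - <<'E'
from h import *
def F(n=12):
    L=[]
    for _ in range(n): robot.pause(.01); L.append(robot.observe()["ft_force"])
    return np.mean(L,0)
robot.line_to(P(-20),vel=.03)
f0=F(20); print(np.round(f0,2)); 
for a in np.arange(-22,-30,-.5):
    robot.line_to(P(a),vel=.02)
    f=F()-f0; t=np.array([np.sin(np.radians(a)),-np.cos(np.radians(a))])
    s=robot.observe(); p=s["tool_pos"]
    print(a,round(s["time"],2),np.round(f,2),"along",round(f[:2]@t,2),np.round(np.degrees(np.arctan2(p[1]-C[1],p[0]-C[0])),2))
    if f[:2]@t<-2: break
E
```

```text
[ 0.04  0.   -0.14]
-22.0 9.82 [-0.02 -0.04  0.01] along 0.04 -22.08
-22.5 10.18 [1.25 1.66 0.07] along -2.01 -22.34
```

Contact is confirmed at a tool bearing of about -22.3°: 2 N, just below breakaway. Now I'll go round the circle, stopping short for the last part.

```bash
python3 - <<'E'
from h import *
b=np.linspace(-22.5,-376,31)[1:]
for i,a in enumerate(b):
    robot.line_to(P(a),vel=.04)
    s=robot.observe(); f=s["ft_force"]; p=s["tool_pos"]
    t=np.array([np.sin(np.radians(a)),-np.cos(np.radians(a))])
    if i%3==2 or abs(f).max()>12: print(round(a,1),round(s["time"],2),np.round(f,1),round(f[:2]@t,1),round(np.linalg.norm(p[:2]-C)*1e3,2),round(p[2],4))
    if np.linalg.norm(f)>20: print("STOP");break
f=robot.grab_frame("scene")[170:260,200:320]
cv2.imwrite("pics/s4.png",cv2.resize(f,None,fx=6,fy=6,interpolation=cv2.INTER_CUBIC))
E
```

```text
-57.8 11.57 [-0.2  0.1 -0.7] 0.1 62.16 0.3246
-93.2 12.97 [-0.7 -0.3  0.4] 0.7 61.98 0.3246
-128.6 14.38 [ 0.3 -0.7  0.3] -0.7 61.97 0.3246
-163.9 15.78 [-0.1  0.3  0.1] 0.3 61.96 0.3246
-199.2 17.18 [-0.2 -1.  -0.2] -1.0 62.08 0.3246
-234.6 18.57 [-0.2  0.2  0.4] 0.0 62.09 0.3246
-270.0 19.98 [-0.1 -0.4 -0.2] -0.1 61.92 0.3246
-305.3 21.38 [ 0.1 -0.3 -0.6] 0.2 61.9 0.3246
-340.6 22.77 [-0.7  0.3  0.1] -0.5 62.08 0.3246
-376.0 24.18 [-0.5 -0.1  0.1] 0.3 62.09 0.3246
```

View pics/s4.png

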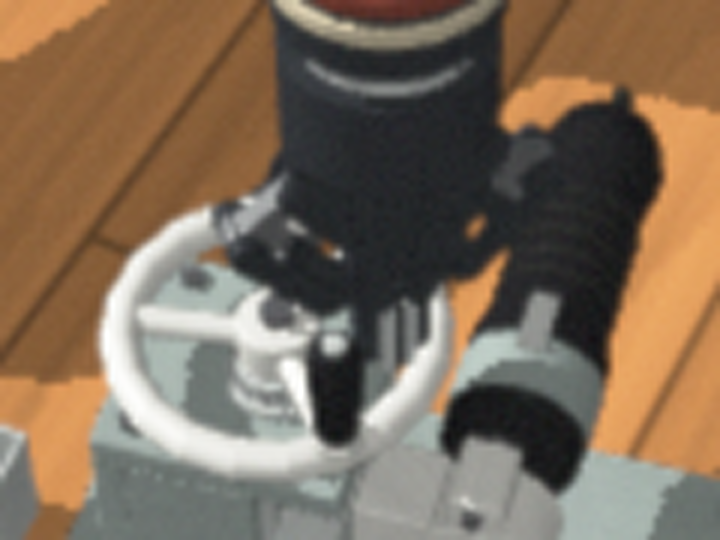

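The handle has gone round and now sits at zoom (333,345), against (320,348) at the start. That is a few degrees short, as intended. Next I'll creep slowly to the touch pose.

```bash
python3 - <<'E'
from h import *
def st(a,v=.008):
    robot.line_to(P(a),vel=v)
    L=[];Q=[]
    for _ in range(12): robot.pause(.01); s=robot.observe(); L.append(s["ft_force"]);Q.append(s["tool_pos"])
    f=np.mean(L,0);p=np.mean(Q,0); t=np.array([np.sin(np.radians(a)),-np.cos(np.radians(a))])
    print(a,round(s["time"],2),np.round(f,2),"along",round(f[:2]@t,2),round(np.degrees(np.arctan2(p[1]-C[1],p[0]-C[0])),2))
for a in (-17,-18,-19,-20,-21,-21.5,-22,-22.3): st(a)
f=robot.grab_frame("scene")[170:260,200:320]
cv2.imwrite("pics/s5.png",cv2.resize(f,None,fx=6,fy=6,interpolation=cv2.INTER_CUBIC))
E
```

```text
-17 24.61 [1.21 1.71 0.18] along -1.99 -16.87
-18 24.99 [1.97 2.58 0.57] along -3.06 -17.92
-19 25.38 [1.67 2.31 0.83] along -2.72 -19.08
-20 25.76 [1.68 2.19 1.17] along -2.63 -20.09
-21 26.14 [1.78 2.05 1.53] along -2.55 -21.06
-21.5 26.49 [1.94 2.18 1.49] along -2.74 -21.52
-22 26.84 [1.56 2.31 1.55] along -2.72 -22.02
-22.3 27.19 [1.98 2.58 1.53] along -3.13 -22.31
```

View pics/s5.png

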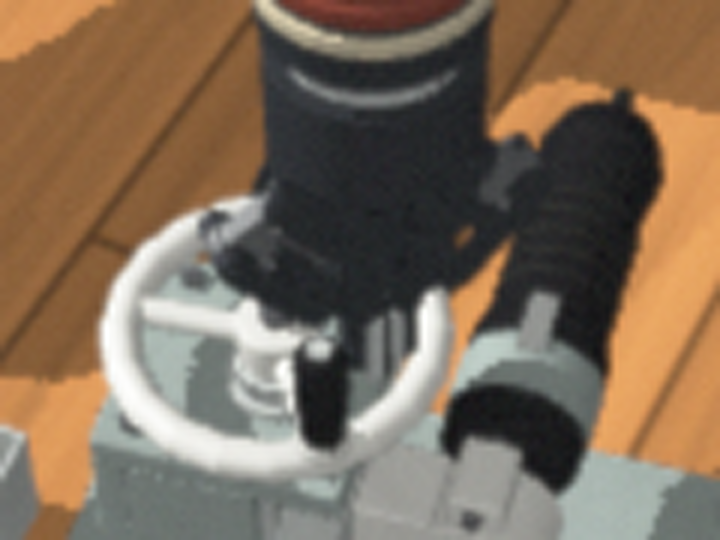

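The handle is at (320,350), which matches the start. Now I'll back off, lift clear, retreat, and compare against the first pictures.

```bash
python3 - <<'E'
from h import *
robot.line_to(P(-8),vel=.05); robot.line_to(P(5),vel=.08)
robot.line_to(P(5,ZT+.08),vel=.12)
robot.goto_joints([62.355, 5.964, 5.575, 89.605, 0, 77.527])
for n,(x,y,w,h) in dict(scene=(200,180,120,90),top=(260,95,130,98)).items():
    g=robot.grab_frame(n); cv2.imwrite(f"pics/{n}6.png",g)
    f0=cv2.imread(f"pics/{n}0.png")
    a,b=[cv2.resize(i[y:y+h,x:x+w],None,fx=3,fy=3,interpolation=cv2.INTER_CUBIC) for i in(f0,g)]
    cv2.imwrite(f"pics/{n}6z.png",np.hstack([a,b]))
    # handle: dark blob centroid in its window, plus frame difference
    X,Y=dict(scene=(246,222),top=(334,128))[n]
    wd=(18,28) if n=="scene" else (18,22)
    for q in(f0,g):
        m=(q[Y:Y+wd[1],X:X+wd[0]].max(2)<60).astype(np.uint8); M=cv2.moments(m,True); print(n,M["m00"],X+M["m10"]/M["m00"],Y+M["m01"]/M["m00"])
    d=cv2.absdiff(f0,g).max(2); ys,xs=np.where(d>50); print(n,"diff px",len(xs),np.c_[xs,ys][:400:8].tolist())
print(robot.observe()["time"])
E
```

```text
scene 106.0 253.5943396226415 235.96226415094338
scene 109.0 253.58715596330276 236.0091743119266
scene diff px 1051 [[239, 0], [239, 2], [240, 3], [241, 4], [242, 5], [243, 6], [241, 8], [242, 10], [243, 12], [211, 14], [242, 14], [215, 15], [244, 15], [216, 16], [244, 16], [216, 17], [211, 18], [239, 18], [216, 19], [241, 19], [220, 20], [240, 20], [220, 21], [238, 21], [226, 22], [238, 22], [226, 23], [237, 23], [213, 24], [231, 24], [210, 25], [225, 25], [233, 25], [211, 26], [225, 26], [235, 26], [211, 27], [224, 27], [232, 27], [210, 28], [221, 28], [229, 28], [239, 28], [216, 29], [225, 29], [236, 29], [214, 30], [223, 30], [236, 30], [217, 31]]
top 93.0 341.9139784946237 139.4516129032258
top 93.0 341.8494623655914 139.6236559139785
top diff px 1727 [[108, 74], [147, 95], [258, 104], [309, 105], [312, 106], [246, 109], [243, 110], [243, 111], [228, 113], [212, 117], [347, 123], [345, 124], [344, 125], [335, 129], [353, 131], [325, 133], [212, 134], [357, 135], [337, 137], [336, 138], [234, 140], [232, 141], [228, 143], [258, 144], [246, 146], [243, 147], [225, 149], [234, 149], [223, 150], [222, 151], [218, 154], [216, 161], [211, 163], [215, 165], [217, 166], [37, 167], [245, 168], [235, 170], [233, 172], [23, 180], [22, 182], [20, 184], [20, 185], [19, 186], [18, 187], [26, 187], [26, 188], [61, 189], [61, 190], [60, 191]]
31.8833
```

View pics/scene6z.png

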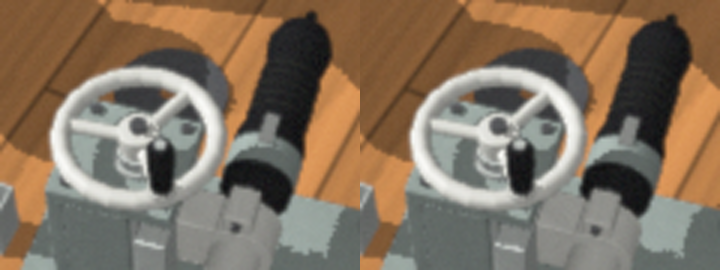

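View pics/top6z.png

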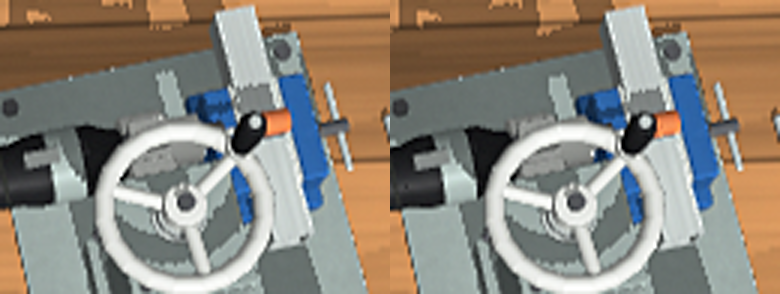

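```bash
python3 - <<'E'
from plant import robot
robot.job_done(); print(robot.observe()["time"])
E
```

```text
the job is handed in; nothing more can be done
the job is handed in; nothing more can be done
```

I pushed the hand wheel round one full clockwise turn by its handle, and the handle is back where it started. I then backed off, lifted clear, returned the arm to its start pose and handed the job in at about 32 s. The gripper stayed shut throughout, so it never gripped the handle.

- **How I set the turn:** I touched the handle at a tool bearing of -22.34° with about 2 N. I followed the full circle and crept back to -22.31° with steady contact of about 3 N.
- **Handle position:** Comparing first and last pictures, the handle moved less than 0.05 px in the scene view and about 0.2 px in the top view. That is within roughly half a degree.
- **Loose things:** I never went near the spanner, disc, offcut or can, but I made no separate measurement of their positions. A whole-picture comparison mainly picked up edges and the arm, so it told me nothing useful.
- **False trigger and linkage:** The first touch trigger was within sensor noise, so I repeated it with averaged forces. I also raised the tool 12 mm before contact, to keep the gripper linkage off the handle top.
- **Disagreement:** The two cameras differed by 3–5 mm on position, which the touch-and-return method made unimportant.

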